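Trip test at the handpiece charging station, then present the handpiece

ROBOT

A 6-joint arm with a two-finger parallel gripper is mounted at the origin on the work surface; the furniture and walls round the work are solid. World frame = base frame: x ahead of the robot, y to its left, z up, the work surface at z = 0. Lengths are in m, angles in rad, forces in N, time in s.
With the tool pointing down it reaches from about 0.35 to 0.775 m from the base axis. Payload 7.3 kg.
Tool frame: the origin (TCP) lies at the centre of the arm's flange, where the gripper is bolted on; the fingertips stand 178 mm ahead of it and the grasp point (between the pads) lies 159 mm ahead of it (tip_extent is the distance from the TCP to the fingertips, in m); z points along the fingers, y is the line along which they close (so a half turn about z gives the same grasp; the last joint's range is limited). The gripper opens to 92 mm and grips with 3 to 60 N. Pads are 19 mm wide; open, the fingers measure 130 mm over their backs; the gripper's body (75 mm by 190 mm) begins 47 mm behind the grasp point.
Start: joints at [-1.411, 0.342, 1.524, -0, 1.275, -0.146], TCP at [0.158, -0.501, 0.405] pointing down, gripper open.
Joint ranges: [-2.53, 2.53], [-0.77, 2.02], [0.04, 2.7], [-1, 4.14], [0.28, 2.66], [-3.11, 3.11]. Speed limits (rad/s): [2.57, 2.57, 3.14, 3.14, 3.14, 3.14].

INTERFACE

Orientations are given as [roll, pitch, yaw] about the fixed x, y, z axes, in that order (R = Rz(yaw) Ry(pitch) Rx(roll)).
In Python, from cell import * gives the robot as it stands.
- The arm moves only by the tool arm_command, never from a script. Its arguments are lists of equal length, an entry for each row: "xyz": the shift along the world's x, y, z in mm, a list of three; "spin": the turn about the world's z in degrees. In form: {"xyz": [[tx, ty, tz], ...], "spin": [spin, ...]}. A call has 1 to 20 rows; each row shifts and turns the commanded pose from where the row before left it; what a row does not reach is not made up. A row lasts 1/10 s, in which the tool goes at most 50 mm and 8.59 degrees, less where a joint would pass 70% of its speed; a pose out of reach is approached as far as the arm can. A call with a gripper value outside its range is refused whole. "jaw" is the opening, from -1 (shut) to 1 (fully open), set as the call begins (left out, the last holds). The fingers move at their own pace and stop on an object; "squeeze" is the grip in N (left out, the last holds). Time passes only in rows, so rows that do not move let the fingers close. It gives the time, the measured TCP pose, the force, the opening and the grip force at its end, in the units of the state.
- observe(): the state, without advancing time (a new reading comes with each control period).
- read_camera(name): name is "scene" or "side" or "wrist"; returns a dict with "img" (384x512x3 uint8, red, green, blue), "depth" (384x512 float32, m along the optical axis (not along the pixel's ray), 0 where there is no reading), "fx", "fy", "cx", "cy" (pixels), "world_from_camera" (4x4, takes a point from camera to world coordinates). Camera axes: x right, y up, looking along -z (the intrinsics and any distortion apply to the point x, -y, -z); pixel columns grow to the right and rows downward; lengths in m; the calibration is good to about 2 mm. The wrist camera is an equidistant fisheye: a pixel r from the principal point sees the ray r / f radians off the axis. A picture is of the moment at which its call begins.
- hand_in(): hands the job in; it is judged then, once.
The state is a dict: "time": time; "qpos": joint angles; "qvel": joint speeds; "joint_efforts": joint torques, N m; "tool_pos": TCP position; "tool_rot": TCP orientation; "contact_force": force on the tool from outside, world axes, zero at the start; "torque": the same for the moment, N m; "opening": finger opening in m; "grip_force": force on a finger pad.
Only numpy, scipy, OpenCV 4.12 (cv2) and the standard library are available. Lean on these libraries where they do the work, as an engineer would, in place of code of your own. Each camera call takes 0.05 s, during which the arm holds its last target. There are 200 camera calls.

TASK

Do the check on the handpiece charger: press the test button on the trip switch box so that the lever drops, then lift the lever fully back up. After that draw the handpiece out of its tilted cradle, turn it level (lying horizontal in the air) and finish while holding it still at least 20 cm above the bench, touching nothing but the gripper. Leave the lever up and do not disturb the jar, the tin or the crucible.

Things in the scene. Friction and masses are not known exactly. Their poses are not given: they have to be found in the camera images.
- trip_box: Trip switch box, fixed to the bench: grey flat enclosure 72 x 132 mm, 45 mm high. Origin: centre of its underside; z up; its front looks to its own -x. On its top: the test button at local y = +38 mm, the lever's pivot at local (15, -30, 55) mm. It may stand left or right of the cradle.
- test_button (a joint): Travel of the test button (m): 0 released, 0.006 fully down. Spring return, about 5 N at the bottom. The lever trips after about 4 mm.
- test_button_top (a point): Centre of the top face of the test button (a round metal cap 22 mm across in a black collar on the box), pressed straight down.
- trip_lever (a joint): Angle of the trip lever (rad): 0 = fully up (it leans 10 degrees back, to the box's +x, and rests there by its own weight), 1.25 = dropped, leaning forward to the box's -x at 62 degrees from upright. It moves freely and falls by its own weight to whichever side of upright it is on (upright is at 0.175).
- trip_lever_bar (a point): Centre of the cross bar at the lever's end: black bar 14 mm thick, 24 mm long along the box's y, 70 mm from the pivot. It can be pinched from above across its two ends (24 mm) and led round the pivot, or pushed up from below.
- trip_lever_pivot (a point): The lever's pivot, 55 mm above the bench; the hinge runs along the box's y axis.
- cradle: Charging cradle, fixed to the bench: black foot 100 x 80 x 14 mm (its middle 15 mm to +x of the origin) that carries an aluminium tube 37 mm across. Origin: on the bench below the tube's mouth; z up. The tube is tilted 45 degrees: its mouth looks up and to the cradle's own -x; bore 30 mm, 50 mm deep.
- cradle_mouth (a point): Centre of the tube's mouth, 85 mm above the bench. The way out is along the tube: equal parts up and to the cradle's -x.
- handpiece: Handpiece: loose steel round tool 140 mm long, 26 mm across, about 150 g (varies), pointed nose 28 mm long, two thin black bands. Origin: tip of the nose; its own z runs along its axis from nose to tail. It starts nose down in the tilted cradle with its tail up towards the robot, the rear 90 mm sticking out. Balances 75 mm from the nose; grip it 80 to 105 mm from the nose.
- handpiece_middle (a point): Point on the handpiece's axis halfway along it, 70 mm from the nose.
- jar_flux: Bystander, loose: jar with screw lid, 70 mm across, 82 mm high. Origin: centre of its underside.
- solder_tin: Bystander, loose: flat round tin, 54 mm across, 20 mm high. Origin: centre of its underside.
- crucible: Bystander, loose: small clay casting bowl, 80 x 84 mm, 36 mm high. Origin: centre of its underside.

How it is judged:
On the way, in this order (a step that is already met when the one before it is completed fails the run):
1. the test button is pressed while the lever is still up (value of joint test_button above 0.003 m and value of joint trip_lever below 0.8 rad).
2. the lever has dropped (value of joint trip_lever above 1 rad), for 0.2 s.
3. the lever is lifted fully back up (value of joint trip_lever below 0.12 rad), for 0.2 s.
4. the handpiece is drawn out of the cradle and held in the fingers (distance between handpiece_middle and cradle_mouth above 0.08 m and contact force between handpiece and cradle below 0.1 N and contact force between the fingers and handpiece above 1 N), for 0.2 s.
At the end, for the whole second after the job is handed in: The fingers hold the handpiece (over 1 N) still (under 0.03 m/s and 0.3 rad/s), its middle at least 195 mm above the bench, its axis level within 12 degrees, touching neither cradle nor box; the lever is up (under 0.12 rad) (height (world z) of handpiece_middle above 0.195 m and angle between handpiece's own z axis and vertical between 1.361 and 1.781 rad and contact force between the fingers and handpiece above 1 N and contact force between handpiece and cradle below 0.1 N and contact force between handpiece and trip_box below 0.1 N and linear speed of handpiece below 0.03 m/s and angular speed of handpiece below 0.3 rad/s and value of joint trip_lever below 0.12 rad); the arm keeps its last pose, push and grip.
It fails at once if the handpiece is out of the cradle while the lever is down (distance between handpiece_middle and cradle_mouth above 0.08 m and value of joint trip_lever above 0.6 rad).
It fails at once if the jar, the tin or the crucible is moved more than 30 mm (distance of any of jar_flux, solder_tin, crucible from where it was at the start of the episode above 0.03 m).
It also fails if it takes over 53 s, if anything falls off the work surface, if the arm or the gripper's body presses on something with over 40 N, if the wrist force passes 120 N, or if a joint passes its speed limit or range.

## Working session

There is one attempt and no reset: what is moved stays moved. The work goes in short steps, Python scripts to look and compute and a tool call to move; the robot and the scene stay as the last step left them, time stands still between calls to the robot, and variables do not carry over. Pictures are saved under pics/ and viewed, at most 10 in all, crops included, and the job is handed in when it is done.

Besides the shell and the picture viewer there is one more tool, called after "Emit:" by a JSON object that holds its "name" and its "arguments", one argument or row to a line. arm_command: Moves the arm, as the interface text tells. Its arguments: {"type":"object","properties":{"xyz":{"type":"array","items":{"type":"array","items":{"type":"number"}}},"spin":{"type":"array","items":{"type":"number"}},"jaw":{"type":"number"},"squeeze":{"type":"number"}},"required":["xyz","spin"]}

```bash
mkdir -p pics; cat > h.py <<'E'
from cell import *
import numpy as np, cv2
def pts(c):
    d=c["depth"]; v,u=np.mgrid[:d.shape[0],:d.shape[1]]
    P=np.stack([(u-c["cx"])/c["fx"]*d,-(v-c["cy"])/c["fy"]*d,-d],-1)
    T=np.array(c["world_from_camera"]); W=P@T[:3,:3].T+T[:3,3]; W[d==0]=np.nan
    return W
def save(name,img): cv2.imwrite("pics/"+name,cv2.cvtColor(img,cv2.COLOR_RGB2BGR))
E
python3 - <<'E'
from h import *
for n in("scene","side"):
    c=read_camera(n); np.savez(n+".npz",**c); save(n+"0.png",c["img"])
    T=np.array(c["world_from_camera"]);print(n,T[:3,3].round(3),(-T[:3,2]).round(2),c["fx"],{k for k in c})
s=observe();print(s["time"],s["tool_pos"],s["tool_rot"],s["opening"])
E
```

```text
scene [-0.005 -0.595  1.052] [ 0.35  0.53 -0.77] 357.1156473252972 {'cy', 'fy', 'img', 'fx', 'world_from_camera', 'cx', 'depth'}
side [0.157 0.964 0.681] [ 0.27 -0.81 -0.51] 419.3902706941571 {'cy', 'fy', 'img', 'fx', 'world_from_camera', 'cx', 'depth'}
0.1 [ 0.15805243 -0.5005148   0.40411185] [-3.14021531e+00 -2.40093197e-04  3.05792651e-01] 0.09171962381158186
```

View pics/scene0.png

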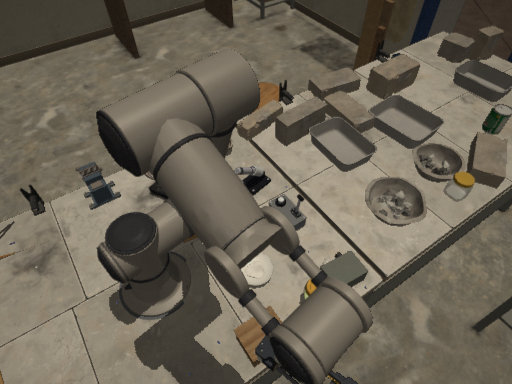

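View pics/side0.png

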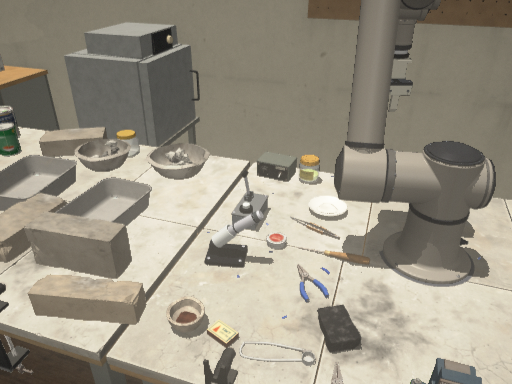

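```bash
python3 - <<'E'
from h import *
out=[]
for n,(u0,v0,w,h) in(("scene",(225,160,90,75)),("side",(195,160,90,110))):
    c=np.load(n+".npz"); W=pts(c); s=6 if n=="scene" else 5
    im=cv2.resize(c["img"][v0:v0+h,u0:u0+w],None,fx=s,fy=s,interpolation=cv2.INTER_CUBIC); save(n+"crop.png",im)
    print(n); 
    for v in range(v0,v0+h,5):
        print(v,' '.join("%d,%d,%d"%tuple(np.nan_to_num(W[v,u]*1000)) if W[v,u][2]>.008 else '-' for u in range(u0,u0+w,6)))
E
```

```text
scene
160 162,-253,668 - - - - - - - - - - - - - -
165 154,-268,674 - - - - - - - - - - - - - -
170 149,-276,674 160,-273,664 403,152,138 425,148,128 452,152,108 481,157,86 511,161,64 - - - - - - - -
175 144,-284,674 154,-285,669 - - 484,205,12 479,154,62 506,154,45 - - - - - - - -
180 139,-293,674 149,-292,668 159,-291,660 451,198,10 468,181,16 489,171,12 510,159,9 526,143,14 - - - - - - -
185 135,-300,673 145,-299,665 - 166,-297,649 457,163,11 475,150,11 493,135,14 - - - - - - - -
190 132,-305,670 140,-307,666 149,-308,661 159,-307,653 443,142,12 462,130,10 - - - - - - - - -
195 128,-311,667 136,-314,665 145,-315,659 154,-315,653 166,-313,643 - - - - - 524,26,42 - 514,-46,125 - -
200 - 132,-319,662 140,-322,659 149,-323,654 160,-322,645 - - - 474,31,45 481,6,65 504,1,55 - - 520,-71,119 -
205 - 129,-325,659 136,-328,657 145,-330,652 155,-329,644 165,-329,637 - - 461,13,44 473,-5,55 497,-9,42 514,-22,43 507,-59,90 - -
210 118,-326,657 125,-330,655 133,-333,653 141,-336,650 150,-337,644 160,-337,637 175,-331,619 180,-339,625 186,-346,627 467,-14,40 485,-26,41 495,-45,55 505,-65,69 - -
[... 1687 characters left out ...]
 425,170,111 454,31,15 - - - -
230 - - - - 505,169,78 484,181,90 470,176,90 455,173,92 - - - - - - -
235 - - - 520,173,61 498,186,75 481,187,80 467,183,80 - - - - - - 392,65,18 376,61,19
240 - - - 514,187,57 497,189,63 483,184,62 - - - - - - 401,92,18 385,88,19 370,84,20
245 - - - 515,188,42 498,189,47 500,145,15 487,134,10 470,133,14 456,128,14 - - - - 381,101,12 366,95,12
250 - - - 516,187,25 507,170,15 493,163,13 477,159,15 463,155,15 448,149,14 - - - - - -
255 - - 529,197,13 513,194,15 500,186,13 485,181,13 471,176,12 457,171,12 441,168,14 - - - - - -
260 - - 521,214,12 507,209,11 492,206,13 478,199,12 463,196,14 449,191,13 435,185,12 - - - - - -
265 - - - - - - - 445,203,8 - - - - - - -
```

View pics/scenecrop.png

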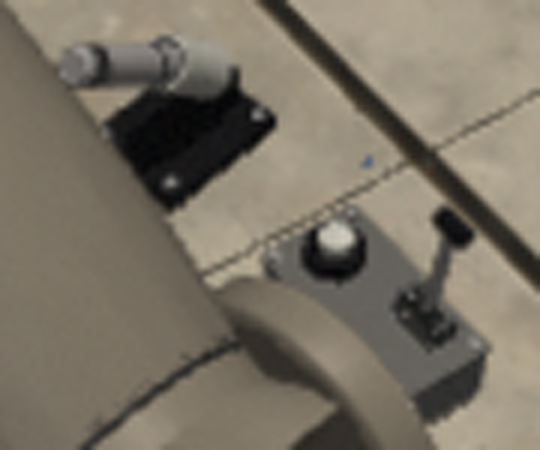

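View pics/sidecrop.png

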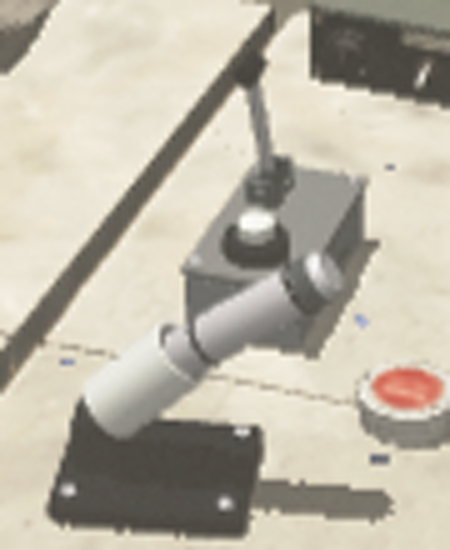

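```bash
python3 - <<'E'
from h import *
from scipy.optimize import least_squares
A=[]
for n in("scene","side"):
    c=np.load(n+".npz"); W=pts(c)*1000; A.append(W.reshape(-1,3)); 
    B=A[-1]; m=(B[:,0]>420)&(B[:,0]<560)&(B[:,1]>-120)&(B[:,1]<60)
    for nm,lo,hi in(("top",38,50),("btn",60,75),("bar",108,140)):
        k=B[m&(B[:,2]>lo)&(B[:,2]<hi)]
        if len(k)>2: print(n,nm,len(k),k.mean(0).round(1),k.min(0).round(),k.max(0).round(),cv2.minAreaRect(k[:,:2].astype(np.float32)))
    k=B[(B[:,0]>380)&(B[:,0]<580)&(B[:,1]>90)&(B[:,1]<240)&(B[:,2]>7)&(B[:,2]<18)]
    print("foot",cv2.minAreaRect(k[:,:2].astype(np.float32)))
    k=B[(B[:,0]>340)&(B[:,0]<420)&(B[:,1]>40)&(B[:,1]<120)&(B[:,2]>14)&(B[:,2]<26)]
    print("tin",len(k),len(k) and cv2.minAreaRect(k[:,:2].astype(np.float32)))
B=np.vstack(A); B=B[(B[:,1]>120)&(B[:,1]<215)&(B[:,0]>370)&(B[:,0]<560)]
def fit(k,r,p0,d0):
    def f(q):
        p=np.array([p0[0],q[0],q[1]]); d=np.array([1,q[2],q[3]]); d/=np.linalg.norm(d)
        return np.linalg.norm(np.cross(k-p,d),axis=1)-r
    s=least_squares(f,[p0[1],p0[2],d0[1],d0[2]],loss="soft_l1",f_scale=2); return s
h=B[(B[:,2]>100)&(B[:,2]<150)]; h=h[~np.isnan(h).any(1)]
s=fit(h,13,[440,157,105],[1,.1,-1]); print(len(h),s.x,np.abs(s.fun).mean())
d=np.array([1,s.x[2],s.x[3]]);d/=np.linalg.norm(d);p=np.array([440,s.x[0],s.x[1]]);t=(h-p)@d;print("axis",d,"tail",np.percentile(t,[0,1,3]),[p+d*x for x in np.percentile(t,[0,1,3])], "yaw",np.degrees(np.arctan2(d[1],d[0])))
E
```

```text
scene top 416 [490.7 -35.2  43.9] [453. -97.  38.] [527.  36.  50.] ((489.97027587890625, -30.189254760742188), (72.4540786743164, 133.06761169433594), 0.7211397290229797)
scene btn 45 [494.8 -19.4  64.9] [480. -78.  60.] [511.  17.  74.] ((495.81988525390625, -30.939353942871094), (21.1165714263916, 96.429931640625), 9.1349515914917)
scene bar 37 [514.6 -61.4 125. ] [509. -73. 111.] [523. -46. 132.] ((515.8549194335938, -59.57551574707031), (27.248132705688477, 13.38314151763916), 87.75984954833984)
foot ((485.99359130859375, 167.91171264648438), (98.82882690429688, 81.72220611572266), 13.39312744140625)
tin 0 0
side top 414 [488.2 -26.6  44.4] [452. -95.  39.] [526.  42.  50.] ((489.7328186035156, -25.96764373779297), (136.67835998535156, 73.08867645263672), 88.03136444091797)
side btn 55 [494.6 -11.4  65. ] [479. -73.  60.] [509.  22.  73.] ((497.5916748046875, -23.838390350341797), (20.065799713134766, 96.10588836669922), 12.943085670471191)
side bar 40 [515.  -53.9 123. ] [510. -67. 109.] [523. -43. 132.] ((515.6416625976562, -54.92111587524414), (12.519362449645996, 22.253278732299805), 8.272692680358887)
foot ((452.0650939941406, 162.51470947265625), (180.18106079101562, 88.07778930664062), 24.83478355407715)
tin 207 ((382.0121765136719, 75.15614318847656), (51.3057861328125, 54.43491744995117), 41.5743522644043)
412 [160.30234724 107.28554253   0.21357063  -0.76448795] 1.6878963871783137
axis [ 0.78324742  0.16727865 -0.59878321] tail [-53.9880151  -50.91712254 -49.61501785] [array([397.71402653, 151.27130518, 139.61265966]), array([400.11929521, 151.78499993, 137.77386074]), array([401.13916534, 152.00281424, 136.99418231])] yaw 12.055578851747558
```

The scene crop shows the box with the button at about (281,199) and the lever up at about (300,198). In the side crop the handpiece lies in the tilted tube with its tail at about (259,214), and the tin is at about (276,240). From these, the box is at (490,-28) mm with yaw about 0, the button is at (490,10), and the cradle yaw is about 13°.

Emit:
{"name": "arm_command", "arguments": {
  "xyz": [
    [22,34,0],
    [22,34,0],
    [22,34,0],
    [22,34,0],
    [22,34,0],
    [22,34,0],
    [22,34,0],
    [22,34,0],
    [22,34,0],
    [22,34,0],
    [22,34,0],
    [22,34,0],
    [22,34,0],
    [22,34,0],
    [22,34,0],
    [0,0,-20],
    [0,0,-20],
    [0,0,-20],
    [0,0,-20],
    [0,0,-20]
  ],
  "spin": [4.8,4.8,4.8,4.8,4.8,4.8,4.8,4.8,4.8,4.8,4.8,4.8,4.8,4.8,4.8,0,0,0,0,0],
  "jaw": -1
}}

```text
time: 2.1
tool_pos: [0.4879, 0.0095, 0.3037]
tool_rot: [-3.141, -0.0, 1.563]
contact_force: [0.1, -0.8, 0.5]
opening: 0.0005
grip_force: 0.0
```

```bash
python3 - <<'E'
from h import *
s=observe();print(s["time"],s["tool_pos"],s["tool_rot"],s["opening"],s["contact_force"])
c=read_camera("side"); W=pts(c)*1000; np.savez("s1.npz",**c); save("s1.png",cv2.resize(c["img"][120:280,150:330],None,fx=4,fy=3.75))
B=W.reshape(-1,3)
m=(abs(B[:,0]-492)<25)&(abs(B[:,1]-10)<28)&(B[:,2]>49)&(B[:,2]<72);k=B[m]
for z in range(48,72,3):
  q=k[(k[:,2]>=z)&(k[:,2]<z+3)]
  if len(q):print(z,len(q),q.mean(0).round(1),q.min(0).round(),q.max(0).round())
E
```

```text
2.1 [0.48788294 0.00948474 0.30365981] [-3.14096531e+00 -5.26706301e-05  1.56268347e+00] 0.0005460324770418356 [ 0.08823869 -0.75153984  0.49100478]
48 13 [481.5  21.8  50. ] [472.   6.  49.] [503.  28.  51.]
51 11 [487.6  20.7  52.7] [472.   5.  51.] [506.  28.  54.]
54 35 [485.2  15.1  56. ] [471.  -4.  54.] [506.  30.  57.]
57 14 [490.1  19.9  58.1] [476.  12.  57.] [505.  30.  59.]
60 7 [486.3  15.9  61.7] [479.  12.  60.] [499.  22.  63.]
63 9 [489.   14.2  64.5] [480.   4.  63.] [495.  20.  66.]
66 16 [488.6  12.3  66.9] [480.   8.  66.] [498.  17.  69.]
```

View pics/s1.png

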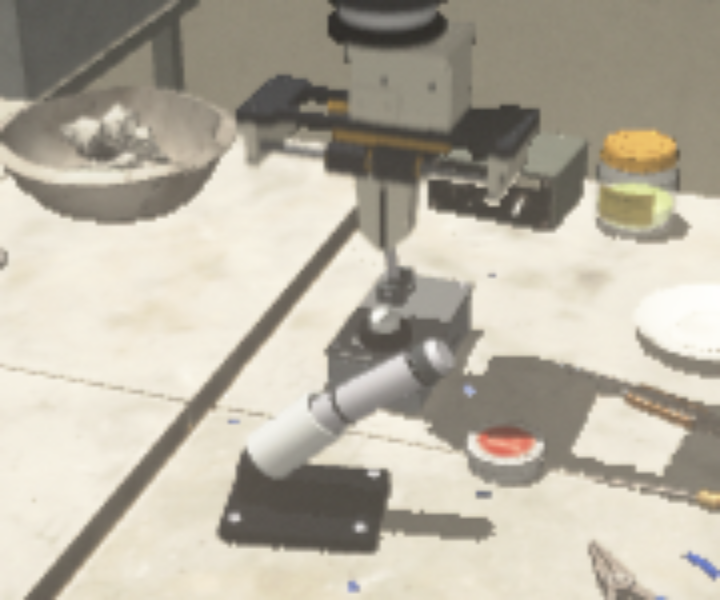

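The side picture shows the closed fingertips above the button at about (383,320), with the lever up behind them. The button top is at about z 66 mm.

Emit:
{"name": "arm_command", "arguments": {
  "xyz": [
    [1,2,-20],
    [0,0,-20],
    [0,0,-14],
    [0,0,-3],
    [0,0,-2],
    [0,0,-2],
    [0,0,-2],
    [0,0,-1],
    [0,0,0]
  ],
  "spin": [0,0,0,0,0,0,0,0,0]
}}

```text
time: 3.05
tool_pos: [0.4892, 0.0115, 0.2421]
tool_rot: [3.14, 0.0, 1.563]
contact_force: [-3.0, 0.7, 9.6]
opening: 0.0009
grip_force: 5.1
```

```bash
cat > lev.py <<'E'
from h import *
s=observe();print(s["time"],s["tool_pos"],s["contact_force"],s["opening"],s["grip_force"])
for n in("side","scene"):
    B=pts(read_camera(n)).reshape(-1,3)*1000
    for nm,x0,x1,z0,z1 in(("up",500,530,112,135),("down",425,460,72,105)):
        k=B[(B[:,0]>x0)&(B[:,0]<x1)&(B[:,2]>z0)&(B[:,2]<z1)&(B[:,1]>-85)&(B[:,1]<-30)]
        if len(k): print(n,nm,len(k),k.mean(0).round(),k.min(0).round(),k.max(0).round())
E
python3 lev.py
```

```text
3.05 [0.48924848 0.01146484 0.24205405] [-3.03515898  0.73508754  9.61388483] 0.0009309274700787403 5.068510266719386
scene up 33 [513. -62. 125.] [508. -72. 113.] [520. -47. 133.]
```

Emit:
{"name": "arm_command", "arguments": {
  "xyz": [
    [0,0,-1.5],
    [0,0,-1.5],
    [0,0,-1],
    [0,0,0],
    [0,0,0],
    [0,0,0],
    [0,0,0]
  ],
  "spin": [0,0,0,0,0,0,0]
}}

```text
time: 3.85
tool_pos: [0.4891, 0.0117, 0.2397]
tool_rot: [3.139, -0.0, 1.563]
contact_force: [-6.6, 3.0, 24.8]
opening: 0.0004
grip_force: 12.9
```

```bash
python3 lev.py
```

```text
3.85 [0.48914647 0.01171896 0.23970376] [-6.61296464  3.03174561 24.78817787] 0.0003681908836364211 12.864159950986505
scene up 33 [510. -62. 127.] [505. -73. 112.] [517. -50. 133.]
```

Emit:
{"name": "arm_command", "arguments": {
  "xyz": [
    [0,0,0],
    [0,0,0],
    [0,0,0],
    [0,0,0]
  ],
  "spin": [0,0,0,0]
}}

```text
time: 4.35
tool_pos: [0.4891, 0.0117, 0.2397]
tool_rot: [3.139, -0.0, 1.563]
contact_force: [-7.5, 1.9, 26.0]
opening: 0.0001
grip_force: 12.9
```

```bash
python3 lev.py; python3 - <<'E'
from h import *
c=read_camera("scene"); save("c2.png",cv2.resize(c["img"][140:240,215:325],None,fx=6,fy=6))
E
```

```text
4.35 [0.48913394 0.0117475  0.23971578] [-7.49162727  1.91501267 26.02341112] 0.00012803591200714426 12.861259393393993
scene up 32 [510. -62. 127.] [506. -73. 114.] [516. -50. 134.]
```

View pics/c2.png

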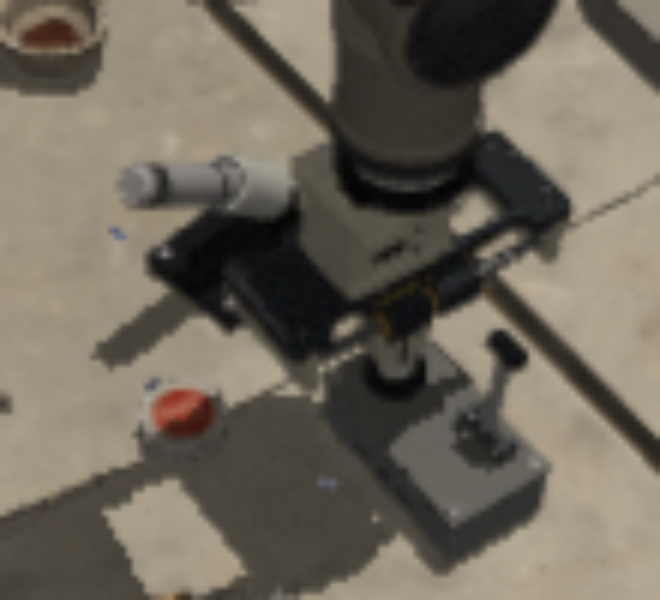

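Emit:
{"name": "arm_command", "arguments": {
  "xyz": [
    [0,0,-1],
    [0,0,0],
    [0,0,0]
  ],
  "spin": [0,0,0]
}}

```text
time: 4.8
tool_pos: [0.4891, 0.0118, 0.2391]
tool_rot: [3.138, -0.0, 1.563]
contact_force: [-8.6, 3.4, 30.2]
opening: 0.0003
grip_force: 15.0
```

```bash
python3 lev.py
```

```text
4.8 [0.4891179  0.01178687 0.23912272] [-8.56322906  3.42881364 30.17722516] 0.00025137398086979147 15.008304985240102
scene up 33 [510. -61. 126.] [503. -71. 113.] [517. -48. 135.]
```

Emit:
{"name": "arm_command", "arguments": {
  "xyz": [
    [0,0,4],
    [0,0,4],
    [0,0,4],
    [0,0,0]
  ],
  "spin": [0,0,0,0]
}}

```text
time: 5.3
tool_pos: [0.4893, 0.0113, 0.2483]
tool_rot: [3.14, 0.0, 1.562]
contact_force: [-0.3, -0.1, 0.3]
opening: 0.0003
grip_force: 0.0
```

```bash
python3 lev.py
```

```text
5.3 [0.48933433 0.01129904 0.2482751 ] [-0.30108521 -0.05175138  0.26850338] 0.00030528015107795007 0.0
scene up 36 [506. -62. 126.] [500. -73. 113.] [514. -47. 132.]
```

Emit:
{"name": "arm_command", "arguments": {
  "xyz": [
    [0,0,0],
    [0,0,0],
    [0,0,0],
    [0,0,0],
    [0,0,0]
  ],
  "spin": [0,0,0,0,0]
}}

```text
time: 5.9
tool_pos: [0.4891, 0.0113, 0.2477]
tool_rot: [-3.142, -0.0, 1.562]
contact_force: [0.8, -0.6, -1.0]
opening: 0.0005
grip_force: 0.0
```

```bash
python3 lev.py
```

```text
5.9 [0.48907818 0.01134237 0.24767538] [ 0.77458594 -0.6452607  -1.00223078] 0.0005143999246279065 0.0
scene up 34 [515. -62. 127.] [509. -72. 116.] [522. -47. 131.]
```

```bash
python3 - <<'E'
from h import *
c=read_camera("wrist");T=np.array(c["world_from_camera"]);print(T[:3,3],-T[:3,2],observe()["qpos"])
B=pts(read_camera("scene")).reshape(-1,3)*1000
m=(B[:,0]>380)&(B[:,0]<600)&(B[:,1]>-130)&(B[:,1]<100)&(B[:,2]>100)&(B[:,2]<260);k=B[m]
for z in range(100,260,10):
  q=k[(k[:,2]>=z)&(k[:,2]<z+10)]
  if len(q):print(z,len(q),q.min(0).round(),q.max(0).round())
E
```

```text
[0.49044556 0.08134062 0.22784042] [-0.00117334 -0.25903159 -0.96586814] [-1.33608636e-01  4.70687545e-01  1.82393935e+00  5.71489352e-06
  8.46863723e-01 -1.25252412e-01]
100 10 [471. -64. 100.] [516.   5. 109.]
110 4 [510. -70. 111.] [518. -57. 119.]
120 30 [510. -72. 120.] [523. -46. 130.]
130 31 [401. -62. 130.] [573.  42. 140.]
140 84 [400. -28. 140.] [570.  37. 150.]
150 140 [395. -28. 150.] [575.  36. 160.]
160 65 [393. -27. 160.] [580.  43. 170.]
170 464 [393. -29. 170.] [583.  48. 180.]
180 87 [392. -26. 180.] [563.  38. 190.]
190 42 [437. -13. 190.] [503.  32. 200.]
200 39 [437. -14. 200.] [502.  34. 210.]
210 22 [437. -11. 211.] [459.  32. 219.]
220 41 [437. -27. 220.] [497.  43. 230.]
230 160 [437. -28. 230.] [510.  49. 240.]
240 89 [451. -27. 240.] [516.  26. 250.]
250 9 [458. -22. 250.] [487.   2. 253.]
```

Emit:
{"name": "arm_command", "arguments": {
  "xyz": [
    [0,8,0],
    [0,0,-4],
    [0,0,-4],
    [0,0,-3],
    [0,0,-1]
  ],
  "spin": [0,0,0,0,0]
}}

```text
time: 6.6
tool_pos: [0.4893, 0.0199, 0.2383]
tool_rot: [3.139, -0.001, 1.563]
contact_force: [-9.9, 5.9, 39.1]
opening: 0.0004
grip_force: 19.4
```

```bash
python3 lev.py; python3 lev.py; python3 - <<'E'
from h import *
c=read_camera("side"); save("c3.png",cv2.resize(c["img"][150:240,215:315],None,fx=7,fy=6.6))
E
```

```text
6.6 [0.48927056 0.01992746 0.23833125] [-9.90413818  5.91930565 39.12982946] 0.0003728999439238479 19.376919139176607
side down 5 [456. -45. 103.] [453. -48. 102.] [459. -44. 104.]
scene down 37 [443. -62.  90.] [436. -72.  83.] [459. -47.  97.]
6.7 [0.48915044 0.01993154 0.2384958 ] [-8.82773052  6.75855418 32.82689628] 0.0006750855975162394 16.039564618840814
side down 11 [448. -51.  90.] [441. -62.  84.] [460. -45.  96.]
scene down 36 [443. -62.  90.] [436. -72.  80.] [459. -48.  99.]
```

View pics/c3.png

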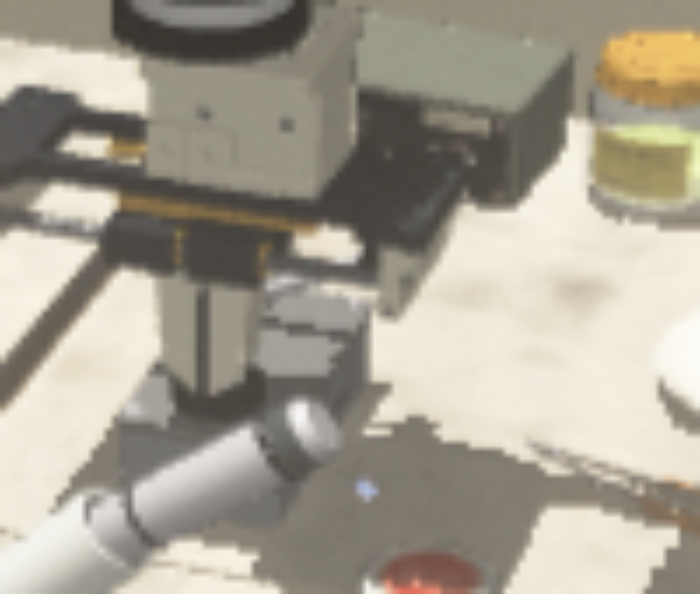

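The side crop shows the fingers pressing the button, and the lever bar is no longer upright. The depth points put the dropped bar at about (443,-58,89).

Emit:
{"name": "arm_command", "arguments": {
  "xyz": [
    [0,0,20],
    [0,0,30],
    [0,0,20],
    [-6,-10,0],
    [-6,-10,0],
    [-6,-10,0],
    [-6,-10,0],
    [-6,-10,0],
    [-6,-10,0],
    [-5,-9,0],
    [-5,-9,0],
    [0,0,0],
    [0,0,0],
    [0,0,0]
  ],
  "spin": [0,0,0,-8.2,-8.2,-8.2,-8.2,-8.2,-8.2,-8.2,-8.2,-8.2,-8.2,-7.5],
  "jaw": 0.1
}}

```text
time: 8.25
tool_pos: [0.4429, -0.0589, 0.3053]
tool_rot: [3.141, 0.001, -0.006]
contact_force: [-0.1, 0.3, -0.2]
opening: 0.0506
grip_force: 0.0
```

```bash
python3 lev.py
```

```text
8.25 [ 0.44291182 -0.05885089  0.30528162] [-0.13895443  0.25360998 -0.15778061] 0.050595893021794326 0.0
side down 43 [445. -54.  89.] [436. -70.  78.] [460. -43.  97.]
scene down 33 [442. -62.  91.] [435. -71.  82.] [453. -47.  97.]
```

Emit:
{"name": "arm_command", "arguments": {
  "xyz": [
    [0,1,-20],
    [0,0,-20],
    [0,0,-15],
    [0,0,-3],
    [0,0,0]
  ],
  "spin": [0,0,0,0,0]
}}

```text
time: 8.85
tool_pos: [0.443, -0.0576, 0.2474]
tool_rot: [-3.141, 0.001, 0.002]
contact_force: [0.1, 0.3, 0.8]
opening: 0.0504
grip_force: 0.0
```

Emit:
{"name": "arm_command", "arguments": {
  "xyz": [
    [0,0,0],
    [0,0,0],
    [0,0,0],
    [0,0,0],
    [0,0,0]
  ],
  "spin": [0,0,0,0,0],
  "jaw": -1,
  "squeeze": 8
}}

```text
time: 9.35
tool_pos: [0.4432, -0.0581, 0.2482]
tool_rot: [3.14, -0.001, 0.001]
contact_force: [-1.6, -3.7, 1.8]
opening: 0.0239
grip_force: 8.0
```

Emit:
{"name": "arm_command", "arguments": {
  "xyz": [
    [3.8,0,6.2],
    [4.4,0,5.9],
    [5,0,5.4],
    [5.5,0,4.8],
    [6,0,4.2],
    [6.4,0,3.5],
    [6.8,0,2.9],
    [7,0,2.1],
    [7.2,0,1.4],
    [7.3,0,0.7],
    [7.3,0,-0.2],
    [6.5,0,-0.8],
    [0,0,0],
    [0,0,0],
    [0,0,0]
  ],
  "spin": [0,0,0,0,0,0,0,0,0,0,0,0,0,0,0]
}}

```text
time: 10.85
tool_pos: [0.5167, -0.0581, 0.2844]
tool_rot: [3.14, -0.002, 0.0]
contact_force: [1.0, -5.6, 1.8]
opening: 0.0241
grip_force: 8.0
```

Emit:
{"name": "arm_command", "arguments": {
  "xyz": [
    [0,0,0],
    [0,0,0],
    [0,0,0],
    [0,0,10],
    [0,0,20],
    [0,0,40],
    [0,0,40],
    [-15,0,20],
    [-20,40,0],
    [-20,40,0]
  ],
  "spin": [0,0,0,0,0,0,0,0,6,7],
  "jaw": 0.2
}}

```text
time: 11.85
tool_pos: [0.4605, 0.0227, 0.4152]
tool_rot: [3.141, -0.002, 0.229]
contact_force: [0.4, 1.2, 0.9]
opening: 0.0553
grip_force: 0.0
```

```bash
python3 lev.py; python3 - <<'E'
from h import *
from scipy.optimize import least_squares
for n in("side","scene"):
    c=read_camera(n); B=pts(c).reshape(-1,3)*1000
    u=np.array([.973,.23])
    s=(B[:,:2]-[471,164.5])@u; l=(B[:,:2]-[471,164.5])@[-.23,.973]
    for a in range(-85,30,8):
        m=(s>=a)&(s<a+8)&(abs(l)<28)&(B[:,2]>60)&(B[:,2]<160)
        if m.sum()>3: print(n,a,m.sum(),"lat %.0f..%.0f z %.0f..%.0f"%(l[m].min(),l[m].max(),B[m,2].min(),B[m,2].max()))
E
```

```text
11.85 [0.46052976 0.02270864 0.41518303] [0.36035733 1.15117622 0.92233194] 0.05534809822668684 0.0
side up 34 [515. -54. 125.] [510. -69. 115.] [523. -43. 132.]
scene up 35 [515. -61. 125.] [509. -72. 113.] [523. -47. 131.]
side -77 22 lat -6..17 z 124..138
side -69 39 lat -3..19 z 121..144
side -61 38 lat -1..21 z 115..144
side -53 44 lat 0..19 z 108..139
side -45 39 lat -2..21 z 100..133
side -37 37 lat 2..19 z 96..128
side -29 37 lat -3..19 z 92..121
side -21 44 lat 2..18 z 82..116
side -13 43 lat -1..18 z 72..108
side -5 44 lat -3..22 z 63..102
side 3 54 lat -10..21 z 63..98
side 11 57 lat -10..24 z 61..99
side 19 42 lat -2..22 z 60..92
side 27 35 lat 1..21 z 61..88
scene -77 19 lat -10..12 z 125..144
scene -69 17 lat -11..11 z 122..145
scene -61 14 lat -10..8 z 117..144
scene -53 14 lat -10..8 z 107..138
scene -45 12 lat -9..8 z 101..132
scene -37 13 lat -11..8 z 98..125
scene -29 13 lat -11..8 z 94..120
scene -21 10 lat -10..7 z 92..112
scene -13 16 lat -12..10 z 70..106
scene -5 17 lat -17..4 z 65..102
scene 3 21 lat -18..15 z 61..98
scene 11 17 lat -18..15 z 61..95
scene 19 11 lat -16..7 z 63..91
scene 27 10 lat -17..3 z 60..84
```

Emit:
{"name": "arm_command", "arguments": {
  "xyz": [
    [-5,35,0],
    [-5,35,0],
    [-5,35,0],
    [-5,33,0],
    [0,0,-30],
    [0,0,-30],
    [0,0,-30],
    [0,0,-30],
    [0,0,-20],
    [0,0,-8],
    [0,0,0]
  ],
  "spin": [0,0,0,0,0,0,0,0,0,0,0]
}}

```text
time: 13.15
tool_pos: [0.4418, 0.1598, 0.2651]
tool_rot: [3.141, 0.002, 0.226]
contact_force: [0.4, 0.9, 0.3]
opening: 0.0549
grip_force: 0.0
```

Emit:
{"name": "arm_command", "arguments": {
  "xyz": [
    [0,0,0],
    [0,0,0],
    [0,0,0],
    [0,0,0],
    [0,0,0],
    [0,0,0]
  ],
  "spin": [0,0,0,0,0,0],
  "jaw": -1,
  "squeeze": 15
}}

```text
time: 13.75
tool_pos: [0.4414, 0.1604, 0.2662]
tool_rot: [3.141, -0.001, 0.227]
contact_force: [-0.9, -0.3, 2.2]
opening: 0.0254
grip_force: 15.0
```

Emit:
{"name": "arm_command", "arguments": {
  "xyz": [
    [-4.2,-1,4.1],
    [-4.2,-1,4.1],
    [-4.2,-1,4.1],
    [-4.2,-1,4.1],
    [-4.2,-1,4.1]
  ],
  "spin": [0,0,0,0,0]
}}

```text
time: 14.25
tool_pos: [0.4197, 0.1553, 0.2867]
tool_rot: [3.142, 0.0, 0.227]
contact_force: [-0.5, -0.7, -1.8]
opening: 0.0254
grip_force: 15.0
```

Emit:
{"name": "arm_command", "arguments": {
  "xyz": [
    [-4.2,-1,4.1],
    [-4.2,-1,4.1],
    [-4.2,-1,4.1],
    [-4.2,-1,4.1],
    [-4.2,-1,4.1],
    [-4.2,-1,4.1],
    [-4.2,-1,4.1],
    [-4.2,-1,4.1],
    [-4.2,-1,4.1],
    [-4.2,-1,4.1],
    [-4.2,-1,4.1],
    [0,0,10],
    [0,0,10],
    [0,0,0],
    [0,0,0],
    [0,0,0]
  ],
  "spin": [0,0,0,0,0,0,0,0,0,0,0,0,0,0,0,0]
}}

```text
time: 15.85
tool_pos: [0.374, 0.1443, 0.3512]
tool_rot: [3.142, 0.001, 0.227]
contact_force: [-0.4, -0.4, -1.9]
opening: 0.0256
grip_force: 15.0
```

```bash
cat > hp.py <<'E'
from h import *
import sys
s=observe();t=s["tool_pos"]*1 if hasattr(s["tool_pos"],"shape") else np.array(s["tool_pos"]);print(s["time"],t,s["opening"],s["grip_force"],s["contact_force"])
y=s["tool_rot"][2];u=np.array([np.cos(y),np.sin(y)]);w=np.array([-u[1],u[0]])
for n in("side","scene"):
    c=read_camera(n); B=pts(c).reshape(-1,3)*1000; g=t*1000-[0,0,159]
    a=(B[:,:2]-g[:2])@u; l=(B[:,:2]-g[:2])@w; z=B[:,2]-g[2]
    for k in range(-64,112,8):
        m=(a>=k)&(a<k+8)&(abs(l)<16)&(z>-100)&(z<40)&(B[:,2]>20)
        if m.sum()>2: print(n,k,m.sum(),"rel z %.0f..%.0f"%(z[m].min(),z[m].max()))
if len(sys.argv)>1: c=read_camera("side"); save(sys.argv[1],cv2.resize(c["img"][130:280,180:330],None,fx=4,fy=4))
E
python3 hp.py c4.png
```

```text
15.85 [0.37401818 0.14432965 0.3511885 ] 0.02556755397157057 14.964472129940987 [-0.41673995 -0.35739997 -1.85004549]
side -48 15 rel z 18..30
side -40 10 rel z 16..33
side 8 18 rel z -22..1
side 16 41 rel z -34..-2
side 24 39 rel z -36..-5
side 32 44 rel z -41..-11
side 40 41 rel z -48..-15
side 48 34 rel z -48..-21
side 56 26 rel z -52..-28
side 64 16 rel z -56..-39
side 104 3 rel z -100..-98
scene -48 18 rel z 19..31
scene -40 24 rel z 17..39
scene -32 18 rel z 9..35
scene -24 7 rel z 5..23
scene -16 6 rel z -19..13
scene -8 3 rel z 30..38
```

View pics/c4.png

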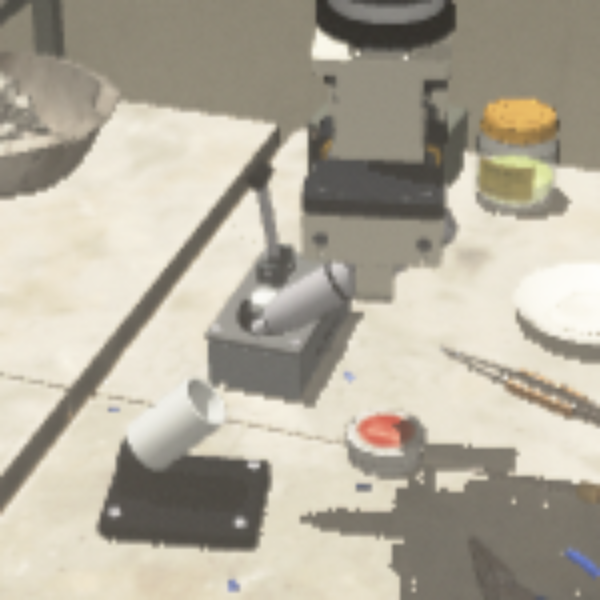

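The side crop shows the handpiece held free of the cradle, tilted about 37° nose down with the nose at about (265,315). The lever is up at (262,180). Next I will lever the nose up against the flat front of the box top.

Emit:
{"name": "arm_command", "arguments": {
  "xyz": [
    [5,-29,0],
    [5,-29,0],
    [4,-29,0],
    [4,-29,0],
    [4,-28,0],
    [4,-28,0],
    [0,0,-25],
    [0,0,-25],
    [0,0,-18],
    [0,0,0]
  ],
  "spin": [-2.2,-2.2,-2.2,-2.2,-2.2,-2,0,0,0,0]
}}

```text
time: 17.0
tool_pos: [0.3993, -0.0276, 0.2815]
tool_rot: [-3.14, 0.005, -0.0]
contact_force: [0.3, 0.0, -0.6]
opening: 0.0254
grip_force: 15.0
```

```bash
python3 hp.py; python3 lev.py
```

```text
17.0 [ 0.39932086 -0.02758402  0.28151789] 0.02535906425694819 14.964459389448166 [ 0.32256156  0.01595352 -0.64051558]
side -48 22 rel z 16..33
side -40 33 rel z 11..39
side -32 25 rel z 6..36
side -24 11 rel z -3..29
side -16 7 rel z -17..5
side 16 26 rel z -30..1
side 24 29 rel z -37..-6
side 32 28 rel z -40..-12
side 40 25 rel z -46..-19
side 48 43 rel z -99..-24
side 56 32 rel z -90..-29
side 64 25 rel z -83..-46
side 72 14 rel z -79..-77
side 80 10 rel z -80..-76
side 88 8 rel z -80..-77
side 96 14 rel z -81..-59
side 104 20 rel z -79..-61
scene -48 17 rel z 22..34
scene -40 25 rel z 21..39
scene -32 12 rel z 16..38
scene -8 3 rel z 24..34
17.1 [ 0.40025178 -0.02767934  0.28358377] [ 0.43548657 -0.69626127 -1.52790583] 0.025773441406811603 14.96447704732418
side up 35 [515. -54. 124.] [509. -70. 112.] [523. -45. 131.]
scene up 36 [514. -62. 126.] [509. -73. 112.] [522. -50. 135.]
```

Emit:
{"name": "arm_command", "arguments": {
  "xyz": [
    [0,0,-10],
    [0,0,-8],
    [-1,0,-4],
    [-1,0,-4],
    [-1,0,-4],
    [-1,0,-4],
    [-1,0,-4],
    [-1,0,-4],
    [-1,0,-4],
    [0,0,0]
  ],
  "spin": [0,0,0,0,0,0,0,0,0,0]
}}

```text
time: 18.2
tool_pos: [0.393, -0.0277, 0.237]
tool_rot: [3.142, 0.0, 0.0]
contact_force: [0.2, 1.5, -0.7]
opening: 0.0253
grip_force: 15.0
```

```bash
python3 hp.py
```

```text
18.2 [ 0.39303215 -0.02767414  0.23702325] 0.025319313433850462 15.000016763806343 [ 0.24200279  1.50898712 -0.7353817 ]
side -56 9 rel z 6..19
side -48 27 rel z 5..27
side -40 27 rel z 3..27
side -32 26 rel z -2..24
side -24 11 rel z -1..20
side -16 4 rel z -5..-1
side 8 4 rel z -11..-2
side 16 13 rel z -21..-1
side 24 16 rel z -20..-0
side 32 17 rel z -20..-3
side 40 21 rel z -28..-4
side 48 22 rel z -27..-4
side 56 41 rel z -58..-7
side 64 24 rel z -36..-11
side 72 15 rel z -35..-17
side 80 11 rel z -36..-22
side 88 8 rel z -35..-32
side 96 9 rel z -35..-22
side 104 16 rel z -33..-15
scene -56 10 rel z 10..21
scene -48 21 rel z 12..27
scene -40 18 rel z 5..28
scene -32 16 rel z 4..24
scene -24 4 rel z 1..19
scene -16 3 rel z 24..36
scene 80 4 rel z -37..-26
scene 88 10 rel z -36..-18
scene 96 16 rel z -38..-29
scene 104 13 rel z -37..-31
```

Emit:
{"name": "arm_command", "arguments": {
  "xyz": [
    [0,0,-4],
    [0,0,-4],
    [0,0,-4],
    [0,0,-3],
    [0,0,-3],
    [0,0,-2],
    [0,0,0]
  ],
  "spin": [0,0,0,0,0,0,0]
}}

```text
time: 19.0
tool_pos: [0.393, -0.0276, 0.2171]
tool_rot: [-3.141, 0.001, 0.0]
contact_force: [-2.1, -0.1, 0.5]
opening: 0.0253
grip_force: 15.0
```

```bash
python3 hp.py
```

```text
19.0 [ 0.39299422 -0.02761072  0.21712896] 0.02533332556407027 14.999655783176422 [-2.06753569 -0.07923     0.46629812]
side -56 18 rel z -7..12
side -48 27 rel z -7..15
side -40 22 rel z -9..13
side -32 27 rel z -7..14
side -24 13 rel z -8..12
side -16 4 rel z -8..-2
side 16 6 rel z -6..-2
side 24 5 rel z -7..0
side 32 5 rel z -11..0
side 40 6 rel z -8..-3
side 48 6 rel z -12..-1
side 56 39 rel z -37..10
side 64 25 rel z -15..11
side 72 20 rel z -16..9
side 80 18 rel z -15..3
side 88 8 rel z -14..-11
side 96 7 rel z -14..-5
side 104 14 rel z -15..2
scene -56 16 rel z -8..13
scene -48 18 rel z -4..14
scene -40 17 rel z -5..14
scene -32 21 rel z -5..15
scene -24 7 rel z 1..11
scene 64 11 rel z -1..9
scene 72 8 rel z -15..9
scene 80 13 rel z -18..5
scene 88 13 rel z -16..1
scene 96 18 rel z -20..-11
scene 104 14 rel z -16..-8
```

Emit:
{"name": "arm_command", "arguments": {
  "xyz": [
    [0,0,0],
    [0,0,0],
    [0,0,2],
    [0,0,4],
    [0,0,8],
    [0,0,15],
    [0,0,20],
    [0,0,20],
    [0,0,20],
    [0,0,20],
    [0,0,20],
    [0,0,20],
    [0,0,15],
    [0,0,8],
    [0,0,4],
    [0,0,0],
    [0,0,0],
    [0,0,0],
    [0,0,0],
    [0,0,0]
  ],
  "spin": [0,0,0,0,0,0,0,0,0,0,0,0,0,0,0,0,0,0,0,0],
  "squeeze": 40
}}

```text
time: 21.1
tool_pos: [0.3931, -0.0277, 0.3931]
tool_rot: [-3.141, 0.001, 0.0]
contact_force: [-0.5, -0.1, -0.9]
opening: 0.0248
grip_force: 40.0
```

```bash
python3 hp.py c5.png; python3 lev.py
```

```text
21.1 [ 0.39306907 -0.02765413  0.39310919] 0.02480444057742501 39.99944508075714 [-0.53915164 -0.10592419 -0.90178643]
side -56 18 rel z -7..13
side -48 34 rel z -10..15
side -40 33 rel z -10..14
side -32 31 rel z -9..15
side -24 29 rel z -12..12
side -16 16 rel z -7..11
side 16 24 rel z -9..10
side 24 24 rel z -12..9
side 32 24 rel z -13..10
side 40 21 rel z -11..10
side 48 26 rel z -13..9
side 56 26 rel z -14..10
side 64 23 rel z -11..10
side 72 10 rel z -6..5
side 80 13 rel z -8..2
scene -56 23 rel z -6..12
scene -48 23 rel z -3..14
scene -40 24 rel z -2..16
scene -32 19 rel z -5..14
scene -24 18 rel z -4..15
scene -16 6 rel z -0..38
scene 72 4 rel z 2..6
scene 80 6 rel z -2..3
21.25 [ 0.39308369 -0.02766238  0.39331469] [ 0.29485246  0.57348109 -2.28656883] 0.024709383217716388 39.999462962150574
side up 35 [515. -54. 125.] [509. -70. 113.] [523. -44. 131.]
scene up 36 [515. -62. 126.] [509. -73. 112.] [521. -48. 132.]
```

View pics/c5.png

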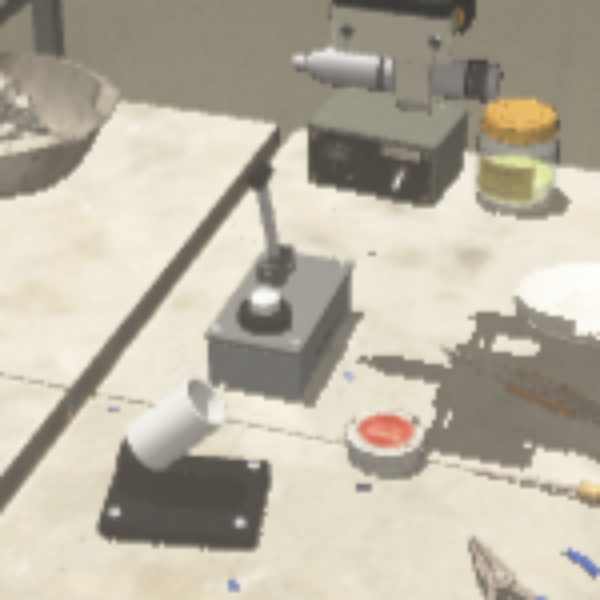

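The side crop shows the handpiece level in the fingers, from the nose at (295,60) to the tail at (500,80). It is about 233 mm above the bench, and the lever is up at (262,180).

```bash
python3 -c "
from cell import *
print(hand_in())"
```

```text
the job is handed in; nothing more can be done
None
```

The job is handed in (the call returned no verdict): the lever dropped on the second press (the first held press did not trip it) and was lifted back up, and the handpiece was held within about 3° of level at about 233 mm, with the lever still up.

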